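Slide-lid knob box

TASK

Open the wooden box on the radio bench: press lightly on top of its flush brown lid and draw it towards the arm until it is fully open (the box is fragile, so never bear on it with more than about 24 N). Then take out the cream knob and set it down upright in the square aluminium tray without dropping it; leave the lid open and do not disturb the speaker frame, capacitor, valve shield or screwdriver.

Things in the scene. Friction and masses are not known exactly. Their poses are not given: they have to be found in the camera images.
- box: Light wooden box fixed to the bench, 150 (x) x 130 (y) x 50 mm high, walls 8 mm, floor 6 mm thick. Origin: centre of its underside, on the bench; z up, its -x side faces the arm (turned by up to 0.3 rad). The lid lies flush in its top between the side walls and the far (+x) wall, so no edge can be gripped. Inside it is 134 x 114 mm. It is fragile: total contact force of the gripper or arm on box and lid must stay below 24 N.
- lid (a joint): How far the lid has been drawn open, in m: 0 shut, 0.095 fully open at the stop. It slides along the box's -x axis, over the lower front wall (44 mm high), needs about 4 N of pull (plus 8 N per m/s) and stays where it is left. Fingertips slip on it unless pressed down: a press of 10 to 12 N, kept up all the way, is enough; the grip varies by a fifth. At the stop the fingertips just slip.
- lid_pad (a point): Centre of the flush black mark (44 x 60 mm) on the brown lid's top, 50 mm above the bench; moves with the lid (142 x 113 x 5 mm); 26 mm to the +x side of the box's centre when shut. The lid is practically rigid (0.02 mm per N); measured heights are too rough to press by: touch down at 10 mm/s or less (the jolt counts), feel for contact, then adjust the press by hundredths of a mm.
- knob: Loose cream bakelite control knob, 26 mm high, standing upright on the box's floor under the lid, in the half farther from the arm: skirt 36 mm diameter and 5 mm high, above it a round body 30 mm in diameter; about 40 g. Origin: centre of its underside, z up. With the lid fully open the opening above it spans from 28 mm on the near side of the box's centre to 67 mm on the far side, and 114 mm across.
- tray: Square aluminium tray fixed to the bench, 110 x 110 x 16 mm high, walls 4 mm, floor 4 mm thick (empty). Origin: centre of its underside, z up.
- turntable: Wooden turntable fixed to the bench, 150 mm diameter, 28 mm high; origin at the centre of its underside. Only carries the speaker frame; tray and turntable may stand on either side.
- speaker_frame: Loose chrome speaker frame, 112 mm diameter, 50 mm high, on the turntable (its top 78 mm above the bench); origin at the centre of its underside. To be left alone.
- capacitor: Loose brown mica capacitor block, 55 x 36 x 22 mm; origin at the centre of its underside. To be left alone.
- valve_shield: Loose upright round aluminium valve shield, 36 mm diameter, 52 mm high; origin at the centre of its underside. To be left alone.
- screwdriver: Loose stubby screwdriver, orange handle and brass blade, 110 mm long, lying beyond the box; origin at the centre of its underside. To be left alone.
There are look-alikes about, which are no part of the job. Leave any blue or yellow look-alike of the box alone.

How it is judged:
By the outcome, as a careful person would: the job done as asked, in the order asked, and still so for the second after the job is handed in, with the robot touching nothing.
It also fails if it takes over 67 s, if anything falls off the work surface, if the arm or the gripper's body presses on something with over 40 N, if the wrist force passes 120 N, or if a joint passes its speed limit or range.

ROBOT

A 6-joint arm with a two-finger parallel gripper is mounted at the origin on the work surface. World frame = base frame: x ahead of the robot, y to its left, z up, the work surface at z = 0. Lengths are in mm, angles in rad, forces in N, time in s.
With the tool pointing down it reaches from about 275 to 750 mm from the base axis. Payload 10.2 kg.
Tool frame: the origin (TCP) lies midway between the tips of the shut fingers; the grasp point (between the pads) lies 19 mm behind it; z points along the fingers, y is the line along which they close (so a half turn about z gives the same grasp; the last joint's range is limited). The gripper opens to 85 mm and grips with 20 to 120 N. Pads are 22 mm wide; open, the fingers measure 114 mm over their backs; the gripper's body (76 mm by 85 mm) begins 54 mm behind the grasp point. The pads swing forward as they close: fully open they stand 13 mm farther back than shut.
Start: joints at [-1.411, 0.313, 1.498, -0, 1.331, -0.223], TCP at [196.085, -487.013, 202.694] pointing down, gripper open.
Joint ranges: [-2.94, 2.94], [-0.97, 2.17], [0.19, 2.56], [-1.23, 4.37], [0.02, 3.11], [-2.88, 2.88]. Speed limits (rad/s): [2.39, 2.39, 3.01, 3.14, 3.14, 3.14].

INTERFACE

Orientations are given as a unit quaternion [w, x, y, z].
In Python, from rig import ctrl gives the robot as it stands.
- The arm moves only by the tool send_rows, never from a script. Its argument "targets" is a list of rows, each an object with "offset": the shift along the world's x, y, z in cm, a list of three; "spin": the turn about the world's z in rad. A call has 1 to 8 rows; each row is the pose to reach, as a shift and turn from the pose commanded when the call began; what a row does not reach only later rows make up. A row lasts 1/12 s, in which the tool goes at most 41.7 mm and 7.16 degrees, less where a joint would pass 70% of its speed; a pose out of reach is approached as far as the arm can. A call with a gripper value outside its range is refused whole. "grip" is the opening, from 0 (shut) to 1 (fully open), set as the call begins (left out, the last holds). The fingers move at their own pace and stop on an object; "squeeze" is the grip in N (left out, the last holds). Time passes only in rows, so rows that repeat a pose let the fingers close. It gives the time, the measured TCP pose, the force, the opening and the grip force at its end, in the units of the state.
- ctrl.sense(): the state, without advancing time (a new reading comes with each control period).
- ctrl.capture(name): name is "side" or "top"; returns (picture, depth): 384x512x3 uint8, red, green, blue; 384x512 float32, mm along the optical axis (not along the pixel's ray), 0 where there is no reading.
- ctrl.calibration(name): a dict with "fx", "fy", "cx", "cy" (pixels), "k1" (the pictures are not rectified: a ray, as slopes to the right and down, at radius r is drawn at 1 + k1 r^2 times it, then the intrinsics apply), "view" (4x4, takes a point from world to camera coordinates). Camera axes: x right, y down, z forward; pixel columns grow to the right and rows downward; lengths in mm; the calibration is good to about 2 mm. A picture is of the moment at which its call begins. calibration takes no time and is no camera call.
- ctrl.finish_job(): hands the job in; it is judged then, once.
Trained networks look in the newest picture that a camera, given by its name, has taken for a name from the list of things; names that differ only in an ending like _2 or _b are one class to them, and where a whole thing is asked for, a point or a joint stands for the part that bears it (a point fixed in the world has none). Each returns a list of dicts, best first, with "conf" (0 to 1); they miss things now and then, are a little off and sometimes report something else, mostly with a low value. They report only what shows in the picture. A call takes as long as a camera call. They do not tell look-alikes from the thing itself.
- ctrl.search_frame(camera, query): "box" ([left, top, right, bottom] in pixels, round what is visible of it).
- ctrl.place_of(camera, query): "uv" ([column, row] in pixels: a listed point, or the origin of a listed thing).
The state is a dict: "time_s": time; "joints": joint angles; "dq": joint speeds; "tau": joint torques, N m; "eef_pos": TCP position; "ee_rot": TCP orientation; "force": force on the tool from outside, world axes, zero at the start; "wrist_torque": the same for the moment, N m; "grip_width": opening from 0.0 (shut) to 1.0 (fully open); "grip_force": force on a finger pad.
Only numpy, scipy, OpenCV 4.12 (cv2) and the standard library are available. Lean on these libraries where they do the work, as an engineer would, in place of code of your own. Each camera call takes 0.05 s, during which the arm holds its last target. There are 200 camera calls.

## Working session

There is one attempt and no reset: what is moved stays moved. The work goes in short steps, Python scripts to look and compute and a tool call to move; the robot and the scene stay as the last step left them, time stands still between calls to the robot, and variables do not carry over. Pictures are saved under pics/ and viewed, at most 13 in all, crops included, and the job is handed in when it is done.

Besides the shell and the picture viewer there is one more tool, called after ">>>" as a command line: name --argument value ..., lists and objects as JSON in quotes. send_rows: Moves the arm, as the interface text tells. Its arguments: {"type":"object","properties":{"targets":{"type":"array"},"grip":{"type":"number"},"squeeze":{"type":"number"}},"required":["targets"]}

```bash
mkdir -p pics
cat > h.py <<'E'
import numpy as np, cv2
from rig import ctrl
def world(cam,uv,depth):
    """pixel + depth(mm) -> world"""
    c=ctrl.calibration(cam); K=np.array([[c['fx'],0,c['cx']],[0,c['fy'],c['cy']],[0,0,1.]])
    p=cv2.undistortPoints(np.array([[uv]],float),K,np.array([c['k1'],0,0,0,0.]))[0,0]
    # k1 model matches opencv radial
    return (np.linalg.inv(c['view'])@np.r_[p*depth,depth,1])[:3]
def onplane(cam,uv,z):
    a=world(cam,uv,100.);b=world(cam,uv,1000.)
    return a+(b-a)*(z-a[2])/(b[2]-a[2])
def cloud(cam,D):
    c=ctrl.calibration(cam); K=np.array([[c['fx'],0,c['cx']],[0,c['fy'],c['cy']],[0,0,1.]])
    v,u=np.mgrid[:D.shape[0],:D.shape[1]]
    p=cv2.undistortPoints(np.stack([u,v],-1).reshape(-1,1,2).astype(float),K,np.array([c['k1'],0,0,0,0.])).reshape(D.shape+(2,))
    P=np.concatenate([p*D[...,None],D[...,None],np.ones(D.shape+(1,))],-1)
    return (P@np.linalg.inv(c['view']).T)[...,:3]
E
python3 - <<'E'
from h import *
for n in("top","side"):
    I,D=ctrl.capture(n); cv2.imwrite(f'pics/{n}0.png',I[...,::-1]); np.save(n+'0.npy',D); np.save(n+'0i.npy',I)
    for q in("box","lid_pad","tray","turntable","capacitor","valve_shield","screwdriver"):
        try:
            for r in ctrl.place_of(n,q)[:3]:
                z={'lid_pad':50}.get(q,0)
                print(n,q,np.round(r['uv']),round(r['conf'],2),onplane(n,r['uv'],z).round())
        except Exception as e: print(n,q,e)
print(ctrl.sense())
E
```

```text
top box [237. 157.] 0.96 [620. -20.   0.]
top box [378. 272.] 0.75 [ 285. -428.    0.]
top box [276. 261.] 0.68 [ 316. -134.   -0.]
top lid_pad [381. 267.] 0.95 [ 303. -421.   50.]
top lid_pad [276. 256.] 0.85 [ 334. -134.   50.]
top lid_pad [128. 290.] 0.74 [237. 274.  50.]
top tray [319. 194.] 0.69 [ 511. -260.    0.]
top tray [305. 125.] 0.64 [ 718. -224.    0.]
top turntable [139. 198.] 0.84 [495. 267.   0.]
top capacitor [161. 126.] 0.6 [714. 210.   0.]
top valve_shield [306. 124.] 0.54 [ 720. -227.    0.]
top screwdriver [239.  95.] 0.49 [811. -26.   0.]
side box [192. 316.] 0.96 [ 284. -440.    0.]
side box [201. 222.] 0.74 [ 317. -131.    0.]
side box [296. 187.] 0.71 [624. -20.   0.]
side lid_pad [198. 303.] 0.95 [ 305. -431.   50.]
side lid_pad [210. 216.] 0.93 [ 345. -154.   50.]
side lid_pad [308. 175.] 0.72 [659. -16.  50.]
side tray [267. 248.] 0.91 [ 503. -248.   -0.]
side turntable [246. 130.] 0.98 [491. 277.   0.]
side capacitor [309. 136.] 0.69 [712. 221.   0.]
side valve_shield [341. 235.] 0.46 [ 727. -222.    0.]
side screwdriver [353. 189.] 0.62 [807. -43.   0.]
side screwdriver [307. 139.] 0.62 [702. 206.   0.]
side screwdriver [298. 190.] 0.43 [630. -30.   0.]
{'time_s': 0.8, 'joints': array([-1.41141208e+00,  3.12877695e-01,  1.49771031e+00,  2.13564648e-05,
        1.33097372e+00, -2.23404786e-01]), 'dq': array([ 9.84714505e-06,  1.49815536e-03, -1.27217771e-03, -6.14811483e-05,
        5.37259718e-04,  9.26317551e-04]), 'tau': array([-2.14268593e-04, -4.12144196e+01, -2.59887779e+01, -1.86805514e-04,
        4.10232742e-04, -2.96400788e-05]), 'eef_pos': array([ 196.0858957 , -487.01728428,  202.70170782]), 'ee_rot': array([1.57878998e-05, 9.81740395e-01, 1.90225644e-01, 9.87243085e-06]), 'force': array([0.37634921, 0.38953159, 0.71466134]), 'wrist_torque': array([-0.033006  ,  0.08604231, -0.00154927]), 'grip_force': 0.0, 'grip_width': 1.0025019011317096}
```

View pics/top0.png

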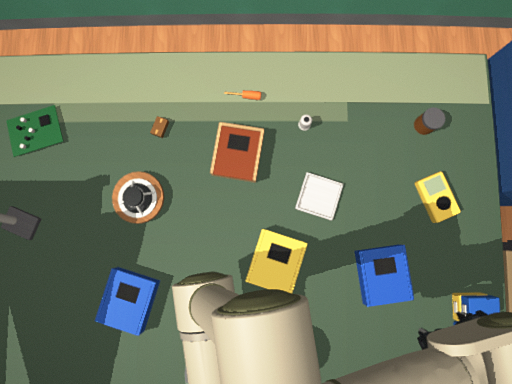

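View pics/side0.png

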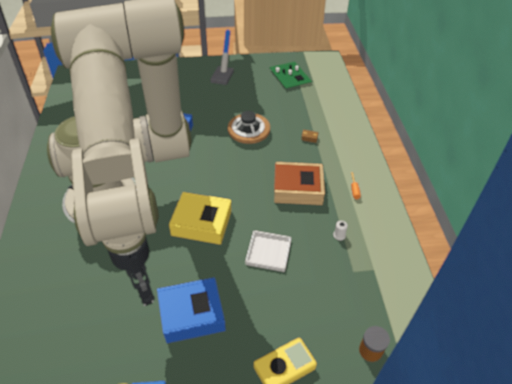

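Top: the real box (brown lid) is at about (237,152), with its pad at (238,142). The tray is at (319,196), turntable (138,197), capacitor (160,127), shield (306,122) and screwdriver (245,95). The side view agrees: box (299,183), tray (269,251).

Run:
```python
from h import *
for n in("top","side"):
    D=np.load(n+'0.npy');I=np.load(n+'0i.npy').astype(int);P=cloud(n,D)
    m=(D>0)&(abs(P[...,0]-625)<130)&(abs(P[...,1]+20)<110)
    t=m&(P[...,2]>38)&(P[...,2]<62)
    print(n,'box',cv2.minAreaRect(P[t][:,:2].astype(np.float32)),'z',np.median(P[t][:,2]), t.sum())
    k=t&(I.max(-1)<75); print('pad',cv2.minAreaRect(P[k][:,:2].astype(np.float32)),np.median(P[k],0),k.sum())
    m=(D>0)&(abs(P[...,0]-507)<90)&(abs(P[...,1]+255)<90)
    b=m&(I.min(-1)>150); print('tray',cv2.minAreaRect(P[b][:,:2].astype(np.float32)),np.median(P[b],0),b.sum())
    # colour-based: backproject hulls on planes
    for nm,mask,z in(('lid+box',(abs(P[...,0]-625)<130)&(abs(P[...,1]+20)<110)&(I[...,0]-I[...,2]>45)&(I[...,0]>120),50),('pad',k,50),('tray',b,16)):
        mask=cv2.morphologyEx(mask.astype(np.uint8),cv2.MORPH_OPEN,np.ones((2,2)))
        v,u=np.nonzero(mask); q=np.array([onplane(n,(a,c),z)[:2] for a,c in zip(u,v)],np.float32)
        print('  plane',nm,cv2.minAreaRect(q),q.mean(0),len(q))
```

```text
top box ((627.4544067382812, -23.874229431152344), (130.58187866210938, 150.24305725097656), 80.91917419433594) z 50.042167998822606 2357
pad ((651.6254272460938, -26.78227424621582), (56.29280471801758, 40.752262115478516), 78.45597839355469) [652.10349198 -26.46332438  50.10875779] 271
tray ((503.3364562988281, -260.5858154296875), (114.3121566772461, 112.02813720703125), 71.8852310180664) [ 503.12210625 -260.20812189    4.70063312] 1510Traceback (most recent call last):
  File "<stdin>", line 13, in <module>
  File "h.py", line 10, in onplane
    a=world(cam,uv,100.);b=world(cam,uv,1000.)
                           ~~~~~^^^^^^^^^^^^^^
  File "h.py", line 5, in world
    c=ctrl.calibration(cam); K=np.array([[c['fx'],0,c['cx']],[0,c['fy'],c['cy']],[0,0,1.]])
ValueError: time passes only in moves, steps and waits
```

>>> send_rows --targets '[{"offset": [45.6, 45.9, -7], "spin": -0.54}, {"offset": [45.6, 45.9, -7], "spin": -0.54}, {"offset": [45.6, 45.9, -7], "spin": -0.54}, {"offset": [45.6, 45.9, -7], "spin": -0.54}, {"offset": [45.6, 45.9, -7], "spin": -0.54}, {"offset": [45.6, 45.9, -7], "spin": -0.54}, {"offset": [45.6, 45.9, -7], "spin": -0.54}, {"offset": [45.6, 45.9, -7], "spin": -0.54}]' --grip 0 --squeeze 20

```text
time_s: 1.47
eef_pos: [421.5, -260.1, 168.4]
ee_rot: [0.0, 0.997, -0.079, 0.0]
force: [0.4, -0.4, 0.4]
grip_width: 0.002
grip_force: 0.0
```

>>> send_rows --targets '[{"offset": [22.2, 22.4, -6], "spin": 0}, {"offset": [22.2, 22.4, -6], "spin": 0}, {"offset": [22.2, 22.4, -6], "spin": 0}, {"offset": [22.2, 22.4, -6], "spin": 0}, {"offset": [22.2, 22.4, -6], "spin": 0}, {"offset": [22.2, 22.4, -6], "spin": 0}, {"offset": [22.2, 22.4, -6], "spin": 0}, {"offset": [22.2, 22.4, -10], "spin": 0}]'

```text
time_s: 2.13
eef_pos: [642.6, -39.5, 82.6]
ee_rot: [0.0, 0.997, -0.077, 0.005]
force: [1.1, -0.3, 0.8]
grip_width: 0.003
grip_force: 0.0
```

>>> send_rows --targets '[{"offset": [0, 0, 0], "spin": 0}, {"offset": [0, 0, 0], "spin": 0}, {"offset": [0, 0, 0], "spin": 0}]'

```text
time_s: 2.38
eef_pos: [637.8, -43.0, 79.3]
ee_rot: [0.0, 0.997, -0.079, 0.0]
force: [0.2, -0.3, 0.6]
grip_width: 0.002
grip_force: 0.0
```

Run:
```python
from h import *
s=ctrl.sense();print(s['time_s'],s['eef_pos'],s['ee_rot'],s['force'],s['joints'])
I,D=ctrl.capture('side');cv2.imwrite('pics/side1.png',cv2.resize(I[130:230,230:370,::-1],None,fx=5,fy=5))
```

```text
2.3833 [637.81745016 -42.95274694  79.33944409] [ 1.62141163e-04  9.96902054e-01 -7.86521415e-02  3.31582468e-04] [ 0.22150728 -0.32236141  0.60360581] [-2.50095890e-01  6.70747534e-01  1.27502910e+00 -2.21924607e-04
  1.19510728e+00  1.47824872e+00]
```

View pics/side1.png

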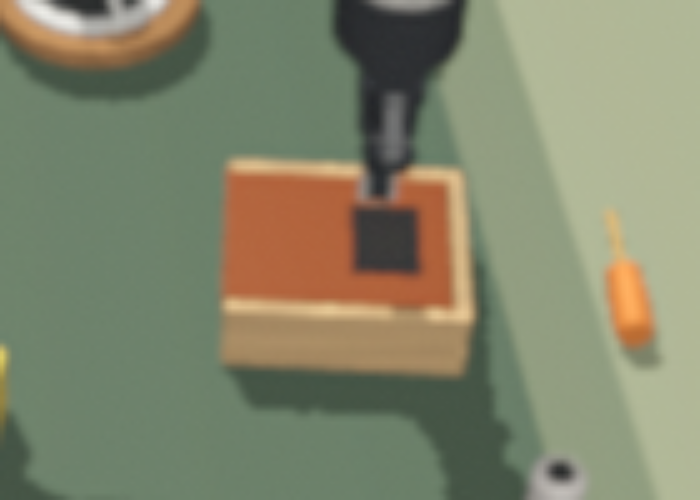

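The side crop shows the shut fingertips at about (378,195), level with the pad's far edge in y. The pad centre is at (386,240), so I shift over it and go down slowly.

>>> send_rows --targets '[{"offset": [1.45, 1.6, -1], "spin": 0}, {"offset": [1.45, 1.6, -2.0], "spin": 0}, {"offset": [1.45, 1.6, -2.2], "spin": 0}, {"offset": [1.45, 1.6, -2.27], "spin": 0}, {"offset": [1.45, 1.6, -2.34], "spin": 0}, {"offset": [1.45, 1.6, -2.41], "spin": 0}, {"offset": [1.45, 1.6, -2.48], "spin": 0}, {"offset": [1.45, 1.6, -2.48], "spin": 0}]'

```text
time_s: 3.1
eef_pos: [652.3, -26.7, 54.1]
ee_rot: [0.0, 0.997, -0.079, 0.0]
force: [-0.3, -0.1, -0.8]
grip_width: -0.0
grip_force: 0.0
```

>>> send_rows --targets '[{"offset": [0, 0, -0.03], "spin": 0}, {"offset": [0, 0, -0.06], "spin": 0}, {"offset": [0, 0, -0.09], "spin": 0}, {"offset": [0, 0, -0.12], "spin": 0}, {"offset": [0, 0, -0.14], "spin": 0}, {"offset": [0, 0, -0.16], "spin": 0}]'

```text
time_s: 3.6
eef_pos: [652.3, -26.3, 52.2]
ee_rot: [-0.0, 0.997, -0.079, -0.0]
force: [0.2, 0.5, -0.3]
grip_width: -0.0
grip_force: 0.0
```

Run:
```python
from rig import ctrl
s=ctrl.sense();print(s['eef_pos'],s['force'])
```

```text
[652.28636471 -26.34112751  52.15839568] [ 0.15483977  0.48204442 -0.2847888 ]
```

>>> send_rows --targets '[{"offset": [0, 0, -0.02], "spin": 0}, {"offset": [0, 0, -0.04], "spin": 0}, {"offset": [0, 0, -0.06], "spin": 0}, {"offset": [0, 0, -0.06], "spin": 0}]'

```text
time_s: 3.93
eef_pos: [652.3, -26.3, 51.5]
ee_rot: [-0.0, 0.997, -0.079, -0.0]
force: [-0.4, 1.3, -0.3]
grip_width: -0.003
grip_force: 0.0
```

>>> send_rows --targets '[{"offset": [0, 0, -0.02], "spin": 0}, {"offset": [0, 0, -0.04], "spin": 0}, {"offset": [0, 0, -0.04], "spin": 0}]'

```text
time_s: 4.18
eef_pos: [652.3, -26.3, 51.2]
ee_rot: [-0.0, 0.997, -0.078, -0.0]
force: [-0.4, 0.5, 0.8]
grip_width: 0.001
grip_force: 0.0
```

>>> send_rows --targets '[{"offset": [0, 0, -0.02], "spin": 0}, {"offset": [0, 0, -0.04], "spin": 0}, {"offset": [0, 0, -0.04], "spin": 0}]'

```text
time_s: 4.43
eef_pos: [652.3, -26.4, 50.8]
ee_rot: [-0.0, 0.997, -0.079, -0.0]
force: [0.2, -0.1, -0.4]
grip_width: 0.002
grip_force: 0.0
```

>>> send_rows --targets '[{"offset": [0, 0, -0.02], "spin": 0}, {"offset": [0, 0, -0.035], "spin": 0}, {"offset": [0, 0, -0.035], "spin": 0}]'

```text
time_s: 4.68
eef_pos: [652.3, -26.3, 50.4]
ee_rot: [-0.0, 0.997, -0.079, -0.0]
force: [-0.5, -1.1, -0.7]
grip_width: -0.004
grip_force: 0.0
```

>>> send_rows --targets '[{"offset": [0, 0, -0.01], "spin": 0}, {"offset": [0, 0, -0.02], "spin": 0}, {"offset": [0, 0, -0.03], "spin": 0}, {"offset": [0, 0, -0.03], "spin": 0}]'

```text
time_s: 5.02
eef_pos: [652.3, -26.3, 50.2]
ee_rot: [-0.0, 0.997, -0.079, -0.0]
force: [0.2, -0.3, -1.1]
grip_width: 0.001
grip_force: 0.0
```

>>> send_rows --targets '[{"offset": [0, 0, -0.01], "spin": 0}, {"offset": [0, 0, -0.02], "spin": 0}, {"offset": [0, 0, -0.03], "spin": 0}, {"offset": [0, 0, -0.03], "spin": 0}]'

```text
time_s: 5.35
eef_pos: [652.3, -26.3, 49.8]
ee_rot: [-0.0, 0.997, -0.079, -0.0]
force: [-0.2, -0.1, 0.2]
grip_width: 0.002
grip_force: 0.0
```

Run:
```python
from rig import ctrl
s=ctrl.sense();print(s['eef_pos'],s['force'])
```

```text
[652.26591829 -26.33344421  49.84263593] [-0.18066919 -0.11049349  0.24115827]
```

>>> send_rows --targets '[{"offset": [0, 0, -0.01], "spin": 0}, {"offset": [0, 0, -0.02], "spin": 0}, {"offset": [0, 0, -0.03], "spin": 0}, {"offset": [0, 0, -0.03], "spin": 0}]'

```text
time_s: 5.68
eef_pos: [652.3, -26.3, 49.5]
ee_rot: [-0.0, 0.997, -0.079, -0.0]
force: [0.4, -0.9, -0.4]
grip_width: 0.003
grip_force: 0.0
```

>>> send_rows --targets '[{"offset": [0, 0, -0.01], "spin": 0}, {"offset": [0, 0, -0.02], "spin": 0}, {"offset": [0, 0, -0.03], "spin": 0}, {"offset": [0, 0, -0.03], "spin": 0}]'

```text
time_s: 6.02
eef_pos: [652.3, -26.4, 49.2]
ee_rot: [-0.0, 0.997, -0.079, -0.0]
force: [-0.4, -0.7, 0.5]
grip_width: -0.0
grip_force: 0.0
```

>>> send_rows --targets '[{"offset": [0, 0, -0.01], "spin": 0}, {"offset": [0, 0, -0.02], "spin": 0}, {"offset": [0, 0, -0.03], "spin": 0}, {"offset": [0, 0, -0.03], "spin": 0}]'

```text
time_s: 6.35
eef_pos: [652.3, -26.3, 48.9]
ee_rot: [-0.0, 0.997, -0.079, -0.0]
force: [-0.5, -0.1, 0.1]
grip_width: 0.001
grip_force: 0.0
```

>>> send_rows --targets '[{"offset": [0, 0, -0.01], "spin": 0}, {"offset": [0, 0, -0.02], "spin": 0}, {"offset": [0, 0, -0.03], "spin": 0}, {"offset": [0, 0, -0.03], "spin": 0}]'

```text
time_s: 6.68
eef_pos: [652.3, -26.4, 48.6]
ee_rot: [-0.0, 0.997, -0.079, -0.0]
force: [-1.0, 0.3, 0.5]
grip_width: 0.0
grip_force: 0.0
```

>>> send_rows --targets '[{"offset": [0, 0, -0.01], "spin": 0}, {"offset": [0, 0, -0.02], "spin": 0}, {"offset": [0, 0, -0.03], "spin": 0}, {"offset": [0, 0, -0.035], "spin": 0}, {"offset": [0, 0, -0.035], "spin": 0}]'

```text
time_s: 7.1
eef_pos: [652.3, -26.4, 48.3]
ee_rot: [0.0, 0.997, -0.078, -0.0]
force: [-0.1, -0.3, 0.1]
grip_width: -0.001
grip_force: 0.0
```

>>> send_rows --targets '[{"offset": [0, 0, -0.01], "spin": 0}, {"offset": [0, 0, -0.02], "spin": 0}, {"offset": [0, 0, -0.03], "spin": 0}, {"offset": [0, 0, -0.035], "spin": 0}, {"offset": [0, 0, -0.035], "spin": 0}]'

```text
time_s: 7.52
eef_pos: [652.3, -26.4, 48.0]
ee_rot: [-0.0, 0.997, -0.079, 0.0]
force: [0.0, -0.1, -0.1]
grip_width: -0.001
grip_force: 0.0
```

>>> send_rows --targets '[{"offset": [0, 0, -0.01], "spin": 0}, {"offset": [0, 0, -0.02], "spin": 0}, {"offset": [0, 0, -0.03], "spin": 0}, {"offset": [0, 0, -0.035], "spin": 0}, {"offset": [0, 0, -0.035], "spin": 0}]'

```text
time_s: 7.93
eef_pos: [652.3, -26.3, 47.6]
ee_rot: [0.0, 0.997, -0.078, -0.0]
force: [1.1, -0.0, 0.5]
grip_width: -0.0
grip_force: 0.0
```

Run:
```python
from h import *
s=ctrl.sense();print(s['eef_pos'],s['force'])
I,D=ctrl.capture('side');cv2.imwrite('pics/side2.png',cv2.resize(I[140:215,255:345,::-1],None,fx=8,fy=8))
```

```text
[652.26868782 -26.34952099  47.57094337] [ 1.1070312  -0.00381849  0.50104546]
```

View pics/side2.png

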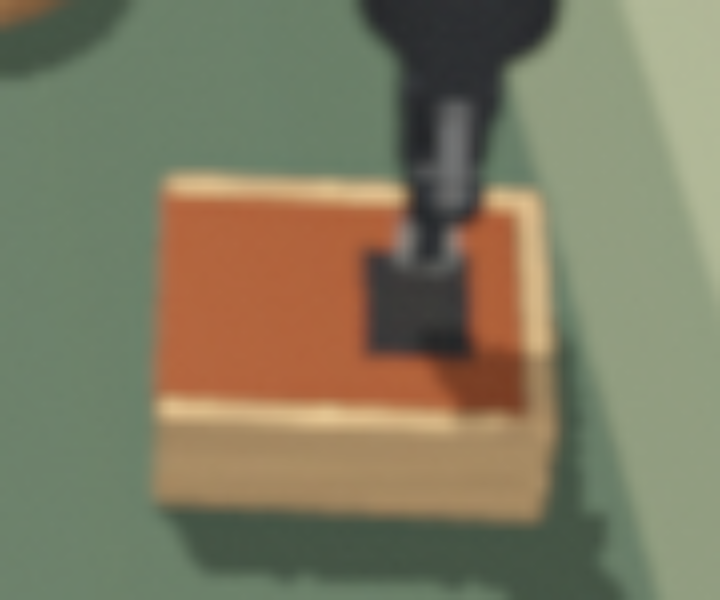

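Run:
```python
from h import *
for n in('side','top'):
    c=ctrl.calibration(n); p=c['view']@np.r_[ctrl.sense()['eef_pos'],1]; x=p[:2]/p[2]; x=x*(1+c['k1']*(x@x)); print(n,'tcp px',x[0]*c['fx']+c['cx'],x[1]*c['fy']+c['cy'],p[2])
n='side'
I,D=ctrl.capture(n); P=cloud(n,D)
np.set_printoptions(linewidth=200)
print('z');print(P[166:184,300:318,2].round().astype(int))
print('y');print(P[166:184,300:318,1].round().astype(int))
print('R');print(I[166:184,300:318,0])
```

```text
side tcp px 306.28209843033744 177.90967229825176 1465.504770154997
top tcp px 238.056048170066 142.21441784686468 1071.1065312576982
z
[[  52   49   50   50   52  126  152  155  156  154  164  159  158 1104  160   47   48   49]
 [  49   50   47   50   52  126  136  138  128  137  135  140  141  142   52   48   51   48]
 [  46   52   51   47   82   93   97  109  102  102  108   99   49  121   51   51   51   50]
 [  49   52   48   47   85   94   98   99   99   98  100   94   52   49   50   52   49   49]
 [  48   49   50   49   88   89   94   96   99   98   96 1104   47   52   51   50   52   52]
 [  47   52   47   49   83   86   90   96   90   90   91   86   52   49   48   46   45   49]
 [  50   48   49   50   79   76   88   85   89   85   90   75   49   50   50   48   51   49]
 [  50   48   47   47   50   51   75   73   74   75   76   52   50   53   53   44   46   55]
 [  49   50   49   52   51   48   49   49   49   47   48   48   51   48   53   50   49   49]
 [  49   50   45   46   52   47   52   52   49   50   53   51   51   51   52   50   47   47]
 [  46   51   53   51   51   52   
[... 3364 characters left out ...]
 71 115 159 174 176 175]
 [123  77  58  59  59  59  60  59  59  62  60  59  68 115 159 174 176 175]
 [130  82  58  59  61  59  59  60  60  58  58  56  64 112 157 174 176 175]
 [135  85  58  59  59  61  60  60  60  59  59  57  62 109 156 174 176 176]
 [135  84  60  59  60  59  61  60  60  59  58  58  63 108 157 174 176 175]
 [135  85  57  57  59  59  60  59  60  60  60  58  64 108 157 174 176 175]
 [136  85  59  60  58  59  60  58  56  56  56  53  62 108 157 175 177 176]
 [135  84  57  57  59  59  57  52  47  46  46  43  52  98 149 172 176 175]
 [134  82  57  56  58  56  54  48  39  40  37  38  41  78 131 163 169 170]
 [136  91  73  73  73  68  64  54  46  42  41  39  40  66 114 146 150 150]]
```

The crop shows the fingertips ending at about row 270, with a gap to their shadow (near row 330). Depth puts the visible tip near z=70, so the tip is well above where the TCP reading says. I'll check this against the start picture.

```bash
cat >> h.py <<'E'
def proj(n,X):
    c=ctrl.calibration(n); p=c['view']@np.r_[X,1]; x=p[:2]/p[2]; x=x*(1+c['k1']*(x@x)); return np.array([x[0]*c['fx']+c['cx'],x[1]*c['fy']+c['cy'],p[2]])
E
python3 - <<'E'
from h import *
for X in([196,-487,202.7],[196,-487,220],[652.3,-26.3,47.6],[652.3,-26.3,57.6],[652.3,-26.3,67.6],[652.3,-36.3,67.6],[637.8,-43,79.3],[637.8,-43,99.3]): print(X,proj('side',np.array(X,float)))
I=np.load('side0i.npy'); P=cloud('side',np.load('side0.npy'))
np.set_printoptions(linewidth=200)
print(P[280:310:2,130:165:2,2].round().astype(int))
E
```

```text
[196, -487, 202.7] [ 143.36246758  295.24527526 1002.91299508]
[196, -487, 220] [141.9777434  291.22021405 990.14944675]
[652.3, -26.3, 47.6] [ 306.28446343  177.90286125 1465.54933033]
[652.3, -26.3, 57.6] [ 306.57909076  175.68669551 1458.17155673]
[652.3, -26.3, 67.6] [ 306.8763946   173.44829652 1450.79378313]
[652.3, -36.3, 67.6] [ 307.45558073  175.75628928 1444.10000023]
[637.8, -43, 79.3] [ 303.55233666  174.98215853 1429.71765429]
[637.8, -43, 99.3] [ 304.13046281  170.38441041 1414.96210709]
[[ 321  318   -3   -3  344  345  346  303  346  349    5    3    0    3   -1   -1   -2    4]
 [   3  316   -5    3   -3  348  347  348  348  347  306   -3   -3   -2   -2   -1   -7    1]
 [   2  315  313  346  348  347  346  347  344  341    0    1    0    1    0    0    2   -1]
 [  -3   -3  311  346  345  344  344  343  338  338  337   -3   -1    0   -1    0   -3    1]
 [  -2    3  310  305  342  344  339  338  336  335  332   -6   -6   -5   -4   -2   49   49]
 [  -3   -3    0    0  341  335  333  334  330  326  325   -1   -1    0   51 1104   47   46]
 [   0    2    1   -7  300  330  327  324  325  323  323  316    2   -5   54   46   49   48]
 [  -2   -6    2    2   -3  326  322  321  320  316  315  313   -1   -2   48   50   49   47]
 [   0   -3   -2   -2    1  317  317  315  301  299  302  304  300    1   -4   50   46   49]
 [   0   -2   -4   -2    0  288  312  299  299  300  302  302  296    0   -3   50   48   50]
 [  -5   -5   -2   -5   -2    0  306  301  296  298  298  296    0    5   -3   51   49   48]
 [  -3    0    1   -3    1   -3  299  300  295  292  260  245   -2    1   -2   51   50   49]
 [  -2   -4   -2 1104   -3    0   -2  249  258  257    1   -3   -2   -2    0   51   55   52]
 [  -3   -3    1   -2   -2    1    0   -3   -2    1   -2    1   -2   -3    0   51   49   50]
 [  -2    1   -3 1104   -2    3   -2    1   -1    0    1   -4   -2   -3   -3   45 1104   53]]
```

The start picture shows the same offset: visible tips about 25–30 mm above the reported TCP. Contact will calibrate the real tip height.

>>> send_rows --targets '[{"offset": [0, 0, -0.12], "spin": 0}, {"offset": [0, 0, -0.24], "spin": 0}, {"offset": [0, 0, -0.36], "spin": 0}, {"offset": [0, 0, -0.48], "spin": 0}, {"offset": [0, 0, -0.6], "spin": 0}, {"offset": [0, 0, -0.72], "spin": 0}, {"offset": [0, 0, -0.84], "spin": 0}, {"offset": [0, 0, -0.9], "spin": 0}]'

```text
time_s: 8.7
eef_pos: [652.2, -26.3, 38.4]
ee_rot: [-0.0, 0.997, -0.079, -0.0]
force: [-0.1, 0.0, -0.5]
grip_width: -0.001
grip_force: 0.0
```

Run:
```python
from h import *
print(ctrl.sense()['eef_pos'],ctrl.sense()['force'])
A=[];J=[]
for _ in range(6):
    I,D=ctrl.capture('side'); A.append(cloud('side',D)); J.append(I)
P=np.median(A,0); np.set_printoptions(linewidth=200)
cv2.imwrite('pics/side3.png',cv2.resize(J[-1][155:200,280:335,::-1],None,fx=12,fy=12))
for k in(2,1,0):print(P[168:182,302:314,k].round().astype(int))
```

```text
[652.22625923 -26.33999954  38.39636225] [-0.10678655  0.00351159 -0.52034755]
[[ 51  51  85 123 149 150 150 152 154 153 150 152]
 [ 50  50  85 122 132 132 132 133 134 133 136 137]
 [ 50  49  84  89  96  94  94  96  96  91 116  49]
 [ 51  51  83  84  92  93  93  94  92  85  49  51]
 [ 51  51  79  79  86  88  87  87  87  80  49  48]
 [ 50  50  76  76  85  80  80  85  76  53  49  49]
 [ 51  50  72  73  78  81  79  78  71  50  50  49]
 [ 49  50  49  66  66  69  68  68  68  49  50  51]
 [ 50  50  49  49  50  50  50  49  50  49  52  49]
 [ 50  50  49  51  49  50  50  49  50  52  50  51]
 [ 49  51  50  49  51  50  48  50  50  50  51  48]
 [ 52  51  49  49  50  52  51  50  51  49  48  50]
 [ 49  50  50  49  51  49  51  51  50  50  50  49]
 [ 49  49  49  50  50  49  48  51  48  52  47  49]]
[[ 15  15 -19 -56 -82 -84 -83 -86 -87 -88 -85 -87]
 [ 12  11 -23 -60 -70 -70 -70 -71 -73 -72 -75 -76]
 [  7   8 -27 -32 -39 -37 -37 -40 -40 -35 -60   5]
 [  2   2 -30 -31 -39 -40 -40 -41 -40 -33   1  -1]
 [ -3  -3 -30 -31 -38 -40 -39 -39 -40 -33  -4  -3]
 [ -6  -6 -31 -32 -41 -36 -37 -41 -33 -12  -9  -8]

[... 423 characters left out ...]
636 632 634 638 640 642 645 649 651]
 [645 648 642 635 636 639 642 644 647 650 652 655]
 [644 648 642 643 645 648 651 654 657 661 657 680]
 [643 646 641 644 645 648 651 654 657 662 676 678]
 [642 646 641 644 646 648 652 655 658 663 675 678]
 [642 645 642 645 645 650 653 655 660 670 674 677]
 [641 644 642 645 646 649 652 656 661 670 673 676]
 [641 643 647 646 649 651 654 658 661 669 672 675]
 [640 643 646 649 652 655 659 662 665 668 671 675]
 [639 642 645 648 652 655 658 661 664 667 670 673]
 [638 641 644 648 651 654 658 660 663 666 669 673]
 [637 640 644 647 650 653 656 659 662 666 669 672]
 [637 640 643 646 649 652 655 658 662 665 668 671]
 [636 639 642 645 648 652 655 657 661 663 668 671]]
```

View pics/side3.png

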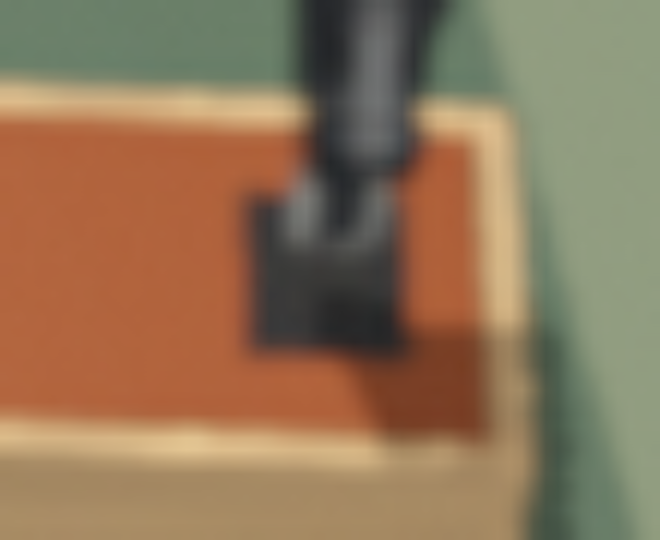

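The tip ends at about (340,245) in the crop and depth puts it at z≈65, about 15 mm above the lid. I'm going down further.

>>> send_rows --targets '[{"offset": [0, 0, -0.12], "spin": 0}, {"offset": [0, 0, -0.24], "spin": 0}, {"offset": [0, 0, -0.36], "spin": 0}, {"offset": [0, 0, -0.48], "spin": 0}, {"offset": [0, 0, -0.6], "spin": 0}, {"offset": [0, 0, -0.7], "spin": 0}, {"offset": [0, 0, -0.8], "spin": 0}, {"offset": [0, 0, -0.9], "spin": 0}]'

```text
time_s: 9.67
eef_pos: [652.3, -26.4, 29.5]
ee_rot: [0.0, 0.997, -0.079, -0.0]
force: [0.4, -0.3, 0.1]
grip_width: -0.004
grip_force: 0.0
```

Run:
```python
from h import *
print(ctrl.sense()['eef_pos'],ctrl.sense()['force'])
A=[]
for _ in range(6):
    I,D=ctrl.capture('side'); A.append(cloud('side',D))
P=np.median(A,0); np.set_printoptions(linewidth=200)
for k in(2,1):print(P[170:182,302:314,k].round().astype(int))
```

```text
[652.28195614 -26.38961644  29.49929098] [ 0.36782494 -0.31779196  0.13569247]
[[ 50  50 107 119 143 144 144 143 144 145 144 144]
 [ 50  49  85 120 126 128 127 128 128 128 131 133]
 [ 52  51  81  79  85  86  86  88  90 107 112  51]
 [ 49  50  74  75  83  82  85  83  75  64  51  50]
 [ 47  49  69  71  79  78  78  80  72  49  51  50]
 [ 49  50  67  70  73  70  73  76  67  50  51  52]
 [ 50  51  63  68  69  69  70  71  63  50  52  50]
 [ 49  51  51  59  58  58  60  57  49  50  48  48]
 [ 49  50  51  50  51  49  50  50  51  49  50  49]
 [ 49  49  50  50  50  49  48  50  48  51  50  50]
 [ 50  49  50  49  50  50  51  49  50  50  51  49]
 [ 49  49  52  50  54  51  51  48  49  52  50  48]]
[[  7   7 -49 -60 -84 -85 -86 -85 -87 -88 -87 -87]
 [  3   3 -32 -65 -71 -74 -74 -74 -75 -76 -78 -80]
 [ -3  -3 -32 -31 -37 -38 -38 -40 -42 -59 -64  -6]
 [ -5  -7 -30 -31 -39 -38 -41 -40 -33 -22 -10 -10]
 [ -8  -9 -29 -32 -39 -39 -39 -41 -34 -12 -14 -14]
 [-14 -15 -31 -34 -38 -35 -38 -42 -33 -17 -19 -20]
 [-19 -20 -32 -37 -38 -39 -40 -41 -34 -21 -24 -23]
 [-23 -24 -25 -33 -32 -32 -34 -32 -25 -26 -25 -24]
 [-27 -28 -29 -28 -30 -28 -29 -30 -31 -29 -31 -30]
 [-31 -32 -32 -33 -33 -33 -32 -34 -33 -35 -35 -35]
 [-36 -36 -37 -36 -38 -38 -39 -37 -39 -38 -40 -38]
 [-39 -40 -43 -42 -45 -43 -43 -41 -42 -45 -44 -42]]
```

>>> send_rows --targets '[{"offset": [0, 0, -0.06], "spin": 0}, {"offset": [0, 0, -0.12], "spin": 0}, {"offset": [0, 0, -0.18], "spin": 0}, {"offset": [0, 0, -0.22], "spin": 0}, {"offset": [0, 0, -0.25], "spin": 0}, {"offset": [0, 0, -0.25], "spin": 0}]'

```text
time_s: 10.47
eef_pos: [652.2, -26.4, 27.0]
ee_rot: [0.0, 0.997, -0.079, -0.0]
force: [0.1, -0.6, 0.4]
grip_width: 0.001
grip_force: 0.0
```

Run:
```python
from h import *
print(ctrl.sense()['eef_pos'],ctrl.sense()['force'])
A=[]
for _ in range(6):
    I,D=ctrl.capture('side'); A.append(cloud('side',D))
P=np.median(A,0); np.set_printoptions(linewidth=200)
for k in(2,1):print(P[174:182,302:314,k].round().astype(int))
```

```text
[652.23265443 -26.37881036  27.01778725] [ 0.12356272 -0.58248433  0.35224248]
[[49 49 71 72 78 79 77 79 72 51 50 50]
 [50 49 66 73 75 74 75 74 69 51 49 50]
 [49 51 61 70 70 66 68 69 64 50 51 50]
 [50 51 59 64 64 65 65 65 59 49 51 50]
 [48 49 51 49 48 50 49 50 48 51 49 50]
 [50 49 50 50 50 50 50 51 49 48 50 51]
 [50 50 48 51 50 50 49 48 50 51 50 48]
 [50 52 48 50 52 50 49 50 50 49 51 50]]
[[ -9 -10 -31 -33 -39 -40 -38 -40 -33 -14 -13 -14]
 [-15 -14 -31 -37 -40 -39 -40 -40 -35 -18 -17 -18]
 [-18 -20 -30 -39 -39 -35 -38 -39 -35 -22 -23 -23]
 [-23 -24 -33 -37 -38 -39 -40 -40 -34 -25 -27 -27]
 [-26 -27 -29 -28 -27 -29 -28 -30 -29 -31 -30 -31]
 [-32 -31 -33 -32 -33 -34 -34 -35 -33 -33 -35 -36]
 [-36 -36 -35 -38 -37 -38 -37 -37 -39 -39 -39 -37]
 [-40 -43 -39 -41 -43 -42 -42 -42 -43 -42 -44 -43]]
```

>>> send_rows --targets '[{"offset": [0, 0, -0.05], "spin": 0}, {"offset": [0, 0, -0.1], "spin": 0}, {"offset": [0, 0, -0.14], "spin": 0}, {"offset": [0, 0, -0.18], "spin": 0}, {"offset": [0, 0, -0.2], "spin": 0}, {"offset": [0, 0, -0.2], "spin": 0}]'

```text
time_s: 11.27
eef_pos: [652.3, -26.3, 25.1]
ee_rot: [-0.0, 0.997, -0.079, -0.0]
force: [-0.3, 0.3, 0.5]
grip_width: 0.004
grip_force: 0.0
```

>>> send_rows --targets '[{"offset": [0, 0, -0.02], "spin": 0}, {"offset": [0, 0, -0.04], "spin": 0}, {"offset": [0, 0, -0.06], "spin": 0}, {"offset": [0, 0, -0.06], "spin": 0}]'

```text
time_s: 11.6
eef_pos: [652.3, -26.4, 24.5]
ee_rot: [-0.0, 0.997, -0.079, -0.0]
force: [-0.6, -0.2, -1.3]
grip_width: 0.004
grip_force: 0.0
```

>>> send_rows --targets '[{"offset": [0, 0, -0.01], "spin": 0}, {"offset": [0, 0, -0.02], "spin": 0}, {"offset": [0, 0, -0.03], "spin": 0}, {"offset": [0, 0, -0.04], "spin": 0}, {"offset": [0, 0, -0.045], "spin": 0}, {"offset": [0, 0, -0.045], "spin": 0}]'

```text
time_s: 12.1
eef_pos: [652.3, -26.3, 24.0]
ee_rot: [-0.0, 0.997, -0.079, -0.0]
force: [-0.5, 0.0, -0.1]
grip_width: -0.001
grip_force: 0.0
```

>>> send_rows --targets '[{"offset": [0, 0, -0.01], "spin": 0}, {"offset": [0, 0, -0.02], "spin": 0}, {"offset": [0, 0, -0.03], "spin": 0}, {"offset": [0, 0, -0.04], "spin": 0}, {"offset": [0, 0, -0.04], "spin": 0}]'

```text
time_s: 12.52
eef_pos: [652.3, -26.4, 23.6]
ee_rot: [0.0, 0.997, -0.078, -0.0]
force: [-0.1, -0.8, -0.3]
grip_width: -0.001
grip_force: 0.0
```

>>> send_rows --targets '[{"offset": [0, 0, -0.01], "spin": 0}, {"offset": [0, 0, -0.02], "spin": 0}, {"offset": [0, 0, -0.03], "spin": 0}, {"offset": [0, 0, -0.04], "spin": 0}, {"offset": [0, 0, -0.04], "spin": 0}]'

```text
time_s: 12.93
eef_pos: [652.3, -26.4, 23.2]
ee_rot: [-0.0, 0.997, -0.079, -0.0]
force: [-0.2, -0.4, -1.0]
grip_width: -0.0
grip_force: 0.0
```

>>> send_rows --targets '[{"offset": [0, 0, -0.01], "spin": 0}, {"offset": [0, 0, -0.02], "spin": 0}, {"offset": [0, 0, -0.03], "spin": 0}, {"offset": [0, 0, -0.04], "spin": 0}, {"offset": [0, 0, -0.04], "spin": 0}]'

```text
time_s: 13.35
eef_pos: [652.3, -26.3, 22.8]
ee_rot: [0.0, 0.997, -0.079, -0.0]
force: [0.8, -0.3, -0.2]
grip_width: -0.003
grip_force: 0.0
```

>>> send_rows --targets '[{"offset": [0, 0, -0.01], "spin": 0}, {"offset": [0, 0, -0.02], "spin": 0}, {"offset": [0, 0, -0.03], "spin": 0}, {"offset": [0, 0, -0.04], "spin": 0}, {"offset": [0, 0, -0.04], "spin": 0}]'

```text
time_s: 13.77
eef_pos: [652.3, -26.4, 22.4]
ee_rot: [-0.0, 0.997, -0.079, -0.0]
force: [-0.4, -0.5, 0.9]
grip_width: 0.005
grip_force: 0.0
```

>>> send_rows --targets '[{"offset": [0, 0, -0.01], "spin": 0}, {"offset": [0, 0, -0.02], "spin": 0}, {"offset": [0, 0, -0.03], "spin": 0}, {"offset": [0, 0, -0.04], "spin": 0}, {"offset": [0, 0, -0.04], "spin": 0}]'

```text
time_s: 14.18
eef_pos: [652.3, -26.4, 22.0]
ee_rot: [0.0, 0.997, -0.079, 0.0]
force: [-0.2, 0.1, 0.0]
grip_width: -0.002
grip_force: 0.0
```

>>> send_rows --targets '[{"offset": [0, 0, -0.01], "spin": 0}, {"offset": [0, 0, -0.02], "spin": 0}, {"offset": [0, 0, -0.03], "spin": 0}, {"offset": [0, 0, -0.04], "spin": 0}, {"offset": [0, 0, -0.04], "spin": 0}]'

```text
time_s: 14.6
eef_pos: [652.3, -26.3, 21.6]
ee_rot: [-0.0, 0.997, -0.079, -0.0]
force: [0.2, 0.3, -0.2]
grip_width: 0.0
grip_force: 0.0
```

Run:
```python
from h import *
print(ctrl.sense()['eef_pos'],ctrl.sense()['force'])
A=[]
for _ in range(6):
    I,D=ctrl.capture('side'); A.append(cloud('side',D))
P=np.median(A,0); np.set_printoptions(linewidth=200)
for k in(2,1):print(P[175:183,302:314,k].round().astype(int))
```

```text
[652.27863515 -26.34330955  21.64993096] [ 0.18071115  0.32902684 -0.17087946]
[[48 50 68 72 75 75 74 75 66 49 49 50]
 [49 47 62 70 71 69 70 72 62 51 50 50]
 [48 50 58 66 66 63 63 67 58 50 49 48]
 [50 50 52 61 63 59 62 62 54 50 50 51]
 [50 50 49 50 49 51 50 50 50 49 51 51]
 [49 49 50 51 49 52 49 49 51 49 49 48]
 [49 51 48 50 49 51 50 50 48 50 52 51]
 [51 48 51 50 49 50 51 51 51 49 49 50]]
[[-12 -15 -33 -37 -40 -40 -39 -40 -32 -17 -17 -18]
 [-18 -17 -31 -39 -40 -39 -40 -42 -32 -22 -22 -22]
 [-22 -24 -32 -39 -40 -37 -37 -42 -33 -26 -25 -25]
 [-27 -28 -30 -39 -41 -38 -40 -41 -34 -30 -30 -32]
 [-32 -32 -32 -33 -32 -35 -34 -34 -34 -34 -35 -36]
 [-35 -36 -37 -38 -36 -39 -37 -38 -40 -38 -38 -38]
 [-39 -41 -39 -42 -40 -43 -42 -43 -41 -43 -45 -44]
 [-46 -43 -46 -45 -45 -47 -47 -47 -48 -46 -47 -48]]
```

>>> send_rows --targets '[{"offset": [0, 0, -0.01], "spin": 0}, {"offset": [0, 0, -0.02], "spin": 0}, {"offset": [0, 0, -0.03], "spin": 0}, {"offset": [0, 0, -0.04], "spin": 0}, {"offset": [0, 0, -0.04], "spin": 0}]'

```text
time_s: 15.32
eef_pos: [652.3, -26.4, 21.5]
ee_rot: [0.0, 0.997, -0.079, 0.0]
force: [-2.0, -0.2, 2.2]
grip_width: 0.0
grip_force: 1.4
```

>>> send_rows --targets '[{"offset": [0, 0, -0.005], "spin": 0}, {"offset": [0, 0, -0.01], "spin": 0}, {"offset": [0, 0, -0.01], "spin": 0}, {"offset": [0, 0, -0.01], "spin": 0}]'

```text
time_s: 15.65
eef_pos: [652.3, -26.4, 21.5]
ee_rot: [0.0, 0.997, -0.078, 0.0]
force: [-2.8, 0.5, 5.0]
grip_width: -0.0
grip_force: 2.7
```

Run:
```python
from rig import ctrl
s=ctrl.sense();print(s['eef_pos'],s['force'])
```

```text
[652.32049071 -26.3503072   21.47768606] [-2.80272388  0.45499163  4.98850623]
```

>>> send_rows --targets '[{"offset": [0, 0, -0.005], "spin": 0}, {"offset": [0, 0, -0.01], "spin": 0}, {"offset": [0, 0, -0.015], "spin": 0}, {"offset": [0, 0, -0.02], "spin": 0}, {"offset": [0, 0, -0.02], "spin": 0}, {"offset": [0, 0, -0.02], "spin": 0}]'

```text
time_s: 16.15
eef_pos: [652.3, -26.4, 21.4]
ee_rot: [0.0, 0.997, -0.079, 0.0]
force: [-3.8, 0.5, 6.9]
grip_width: -0.003
grip_force: 3.3
```

>>> send_rows --targets '[{"offset": [0, 0, -0.01], "spin": 0}, {"offset": [0, 0, -0.02], "spin": 0}, {"offset": [0, 0, -0.025], "spin": 0}, {"offset": [0, 0, -0.025], "spin": 0}, {"offset": [0, 0, -0.025], "spin": 0}]'

```text
time_s: 16.57
eef_pos: [652.4, -26.4, 21.4]
ee_rot: [0.0, 0.997, -0.078, 0.0]
force: [-3.6, -0.1, 8.8]
grip_width: 0.003
grip_force: 4.1
```

>>> send_rows --targets '[{"offset": [0, 0, -0.015], "spin": 0}, {"offset": [0, 0, -0.03], "spin": 0}, {"offset": [-0.1, 0.016, -0.03], "spin": 0}, {"offset": [-0.3, 0.048, -0.03], "spin": 0}, {"offset": [-0.5, 0.08, -0.03], "spin": 0}, {"offset": [-0.7, 0.112, -0.03], "spin": 0}, {"offset": [-0.9, 0.144, -0.03], "spin": 0}, {"offset": [-1.1, 0.176, -0.03], "spin": 0}]'

```text
time_s: 17.23
eef_pos: [642.8, -25.0, 21.4]
ee_rot: [0.0, 0.997, -0.079, 0.002]
force: [3.7, 0.3, 4.6]
grip_width: 0.003
grip_force: 2.6
```

>>> send_rows --targets '[{"offset": [0, 0, -0.02], "spin": 0}, {"offset": [0, 0, -0.04], "spin": 0}, {"offset": [0, 0, -0.055], "spin": 0}, {"offset": [0, 0, -0.055], "spin": 0}, {"offset": [0, 0, -0.055], "spin": 0}]'

```text
time_s: 17.65
eef_pos: [642.6, -24.9, 21.4]
ee_rot: [0.0, 0.997, -0.079, 0.002]
force: [0.5, 0.1, 10.7]
grip_width: -0.0
grip_force: 5.1
```

```bash
cat > lid.py <<'E'
from h import *
s=ctrl.sense();print(s['eef_pos'],s['force'])
I,D=ctrl.capture('top'); v=cloud('top',np.nan_to_num(D)); I=I.astype(int)
# lid colour extent along box -x axis on z=50 plane
ax=np.array([-.987,.158]);c0=np.array([627.4,-23.9])
q=(v[...,:2]-c0)
red=(I[...,0]-I[...,1]>60)&(I[...,0]>120)&(abs(q[...,0])<200)&(abs(q[...,1])<70)&(v[...,2]>35)&(v[...,2]<60)
t=q[red]@ax; print('lid front along -x pct98',np.percentile(t,98),'rear',np.percentile(t,1),red.sum())
cv2.imwrite('pics/t.png',I[...,::-1].astype(np.uint8))
E
python3 lid.py
```

```text
[642.55300934 -24.93567649  21.38860767] [ 0.54334355  0.05705046 10.70542062]
lid front along -x pct98 73.8796632925216 rear -18.378780049101383 203
```

>>> send_rows --targets '[{"offset": [-0.1, 0.016, -0.01], "spin": 0}, {"offset": [-0.3, 0.048, -0.02], "spin": 0}, {"offset": [-0.5, 0.08, -0.03], "spin": 0}, {"offset": [-0.7, 0.112, -0.03], "spin": 0}, {"offset": [-0.9, 0.144, -0.03], "spin": 0}, {"offset": [-1.1, 0.176, -0.03], "spin": 0}]'

```text
time_s: 18.2
eef_pos: [632.5, -23.3, 21.4]
ee_rot: [0.0, 0.997, -0.079, 0.003]
force: [4.7, -1.1, 10.0]
grip_width: -0.003
grip_force: 4.6
```

```bash
python3 lid.py
```

```text
[632.49462916 -23.31656182  21.420431  ] [ 4.69355085 -1.1108832   9.95768418]
lid front along -x pct98 84.10885701014152 rear -7.849973322071621 200
```

The lid moves with the fingers (10 mm for 10 mm). Carrying on.

>>> send_rows --targets '[{"offset": [-0.2, 0.032, -0.01], "spin": 0}, {"offset": [-0.45, 0.072, -0.015], "spin": 0}, {"offset": [-0.7, 0.112, -0.02], "spin": 0}, {"offset": [-0.95, 0.152, -0.02], "spin": 0}, {"offset": [-1.2, 0.192, -0.02], "spin": 0}, {"offset": [-1.45, 0.232, -0.02], "spin": 0}, {"offset": [-1.7, 0.272, -0.02], "spin": 0}, {"offset": [-1.95, 0.312, -0.02], "spin": 0}]'

```text
time_s: 18.92
eef_pos: [613.2, -20.2, 21.4]
ee_rot: [0.0, 0.997, -0.079, 0.004]
force: [4.8, -0.4, 10.7]
grip_width: -0.005
grip_force: 5.3
```

```bash
python3 lid.py
```

```text
[613.18839318 -20.21990732  21.3998418 ] [ 4.80148077 -0.35003393 10.66742939]
lid front along -x pct98 103.34117211190056 rear 13.798505086845015 190
```

>>> send_rows --targets '[{"offset": [-0.3, 0.048, -0.005], "spin": 0}, {"offset": [-0.6, 0.096, -0.01], "spin": 0}, {"offset": [-0.9, 0.144, -0.01], "spin": 0}, {"offset": [-1.2, 0.192, -0.01], "spin": 0}, {"offset": [-1.5, 0.24, -0.015], "spin": 0}, {"offset": [-1.8, 0.288, -0.015], "spin": 0}, {"offset": [-2.1, 0.336, -0.015], "spin": 0}, {"offset": [-2.4, 0.384, -0.015], "spin": 0}]'

```text
time_s: 19.63
eef_pos: [589.4, -16.4, 21.4]
ee_rot: [0.0, 0.997, -0.079, 0.004]
force: [5.4, -0.6, 11.5]
grip_width: 0.002
grip_force: 5.9
```

```bash
python3 lid.py
```

```text
[589.39115523 -16.39343791  21.36852359] [ 5.37381935 -0.60420036 11.51774919]
lid front along -x pct98 127.40439805733777 rear 40.224491050488325 187
```

>>> send_rows --targets '[{"offset": [-0.3, 0.048, 0], "spin": 0}, {"offset": [-0.6, 0.096, 0], "spin": 0}, {"offset": [-0.9, 0.144, 0], "spin": 0}, {"offset": [-1.2, 0.192, 0], "spin": 0}, {"offset": [-1.5, 0.24, -0.005], "spin": 0}, {"offset": [-1.8, 0.288, -0.005], "spin": 0}, {"offset": [-2.1, 0.336, -0.005], "spin": 0}, {"offset": [-2.4, 0.384, -0.005], "spin": 0}]'

```text
time_s: 20.35
eef_pos: [565.5, -12.6, 21.3]
ee_rot: [0.0, 0.997, -0.079, 0.004]
force: [4.7, -0.5, 13.5]
grip_width: -0.002
grip_force: 6.4
```

```bash
python3 lid.py
python3 - <<'E'
from h import *
D=np.load('top0.npy');I=np.load('top0i.npy').astype(int);v=cloud('top',D)
ax=np.array([-.987,.158]);q=v[...,:2]-np.array([627.4,-23.9])
red=(I[...,0]-I[...,1]>60)&(I[...,0]>120)&(abs(q[...,0])<200)&(abs(q[...,1])<70)&(v[...,2]>35)&(v[...,2]<60)
print(np.percentile(q[red]@ax,[1,98]),red.sum())
E
```

```text
[565.51853929 -12.57776624  21.32418565] [ 4.6804406  -0.5459882  13.47434302]
lid front along -x pct98 151.20317496599154 rear 66.16910203389726 182
[-64.36411702  73.12501997] 1628
```

The lid is about 78 mm open: the first pull slipped by about 9 mm. I'm pulling to the stop with slightly less press and a little overtravel.

>>> send_rows --targets '[{"offset": [-0.3, 0.048, 0.01], "spin": 0}, {"offset": [-0.6, 0.096, 0.015], "spin": 0}, {"offset": [-0.9, 0.144, 0.015], "spin": 0}, {"offset": [-1.2, 0.192, 0.015], "spin": 0}, {"offset": [-1.45, 0.232, 0.015], "spin": 0}, {"offset": [-1.65, 0.264, 0.015], "spin": 0}, {"offset": [-1.85, 0.296, 0.015], "spin": 0}, {"offset": [-2.05, 0.328, 0.015], "spin": 0}]'

```text
time_s: 21.07
eef_pos: [545.7, -9.6, 21.4]
ee_rot: [0.001, 0.997, -0.079, 0.005]
force: [7.4, -1.1, 10.3]
grip_width: -0.004
grip_force: 4.9
```

```bash
python3 lid.py
```

```text
[545.67759633  -9.58867849  21.39438539] [ 7.39367086 -1.08132513 10.25344891]
lid front along -x pct98 166.93074540132724 rear 88.58336553382902 158
```

>>> send_rows --targets '[{"offset": [-0.2, 0.032, 0], "spin": 0}, {"offset": [-0.4, 0.064, 0], "spin": 0}, {"offset": [-0.5, 0.08, 0], "spin": 0}, {"offset": [-0.5, 0.08, 0.2], "spin": 0}, {"offset": [-0.5, 0.08, 1.5], "spin": 0}, {"offset": [-0.5, 0.08, 4], "spin": 0}, {"offset": [-0.5, 0.08, 7], "spin": 0}, {"offset": [-0.5, 0.08, 8], "spin": 0}]'

```text
time_s: 21.78
eef_pos: [538.5, -8.1, 102.5]
ee_rot: [0.0, 0.997, -0.078, 0.002]
force: [1.1, 0.0, 0.3]
grip_width: -0.0
grip_force: 0.0
```

>>> send_rows --targets '[{"offset": [-2, -4, 1], "spin": 0}, {"offset": [-2, -7, 1], "spin": 0}, {"offset": [-2, -7, 1], "spin": 0}]' --grip 0.8

```text
time_s: 22.03
eef_pos: [516.9, -82.2, 109.5]
ee_rot: [0.001, 0.997, -0.08, 0.0]
force: [0.4, -0.6, -0.1]
grip_width: 0.421
grip_force: 0.0
```

```bash
python3 lid.py
python3 - <<'E'
from h import *
for n in('top','side'):
    I,D=ctrl.capture(n); v=cloud(n,D); J=I.astype(int)
    q=v[...,:2]-np.array([627.4,-23.9]); X=q@np.array([.987,-.158]); Y=q@np.array([.158,.987])
    hi=(abs(Y)<52)&(X>-20)&(X<62)&(v[...,2]>22)&(v[...,2]<40)
    print(n,hi.sum(),np.median(v[hi],0) if hi.any() else 0)
    if hi.sum()>5: print(cv2.minEnclosingCircle(v[hi][:,:2].astype(np.float32)))
    try: print([(r['uv'],r['conf'],onplane(n,r['uv'],6).round(1)) for r in ctrl.place_of(n,'knob')][:2])
    except Exception as e: print(e)
    c=(slice(100,200),slice(180,300)) if n=='top' else (slice(140,220),slice(240,350))
    cv2.imwrite(f'pics/{n}5.png',cv2.resize(I[c][...,::-1],None,fx=5,fy=5))
E
```

```text
[516.86223947 -82.15912844 109.51302088] [ 0.41048326 -0.58691654 -0.07513894]
lid front along -x pct98 117.31981523125162 rear 29.69628546633822 158
top 0 0
[]
side 64 [641.13632754 -32.99303116  30.43342792]
((640.6373901367188, -29.134998321533203), 15.392866134643555)
[]
```

View pics/top5.png

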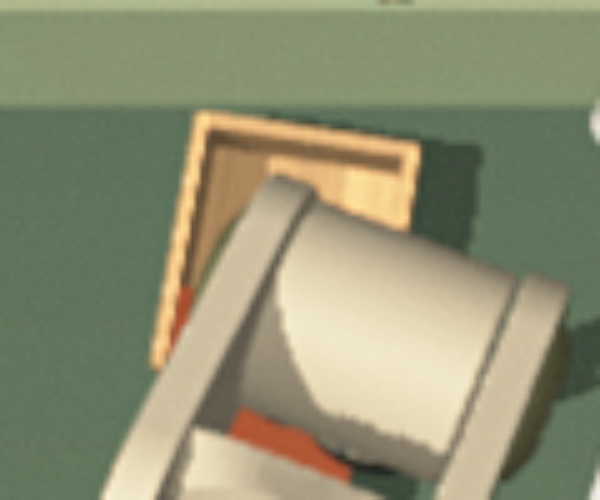

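Top view: the box is open and empty at its far edge, but the arm covers the knob. Checking the side view.

Run:
```python
from h import *
ctrl_frames=[ctrl.capture('side') for _ in range(6)]
I=ctrl_frames[-1][0]; v=np.median([cloud('side',D) for _,D in ctrl_frames],0)
q=v[...,:2]-np.array([627.4,-23.9]); X=q@np.array([.987,-.158]); Y=q@np.array([.158,.987])
for lo in(20,26,29):
    hi=(abs(Y)<52)&(X>-22)&(X<62)&(v[...,2]>lo)&(v[...,2]<38)
    print(lo,hi.sum(),np.median(v[hi],0),v[hi].min(0).round(1),v[hi].max(0).round(1),cv2.minEnclosingCircle(v[hi][:,:2].astype(np.float32)))
Ii=I.astype(int)
r=(Ii[...,0]-Ii[...,1]>60)&(Ii[...,0]>120)&(abs(q[...,0])<250)&(abs(q[...,1])<75)&(abs(v[...,2]-50)<10)
t=-X[r];print('lid ext',np.percentile(t,[1,2,98,99]))
print([(r['uv'],r['conf'],onplane('side',r['uv'],50)) for r in ctrl.place_of('side','lid_pad')][:4])
```

```text
20 67 [640.66215734 -32.39421638  30.74069531] [626.8 -43.   20.7] [655.5 -16.1  33.3] ((640.5162963867188, -29.196683883666992), 15.449602127075195)
26 60 [640.65563456 -31.74767153  31.03227782] [626.8 -42.4  26.1] [655.5 -16.1  33.3] ((640.5162963867188, -29.196683883666992), 15.449602127075195)
29 48 [640.6754759  -29.84226798  31.43936874] [626.9 -40.9  29.3] [655.5 -16.1  33.3] ((641.3417358398438, -27.667484283447266), 14.667957305908203)
lid ext [ 29.28623752  29.46996142 163.64376733 164.57545698]
[([276.0, 175.9], 0.91, array([558.33055098, -11.14294946,  50.        ])), ([207.2, 213.8], 0.67, array([ 338.50694786, -144.17604331,   50.        ])), ([199.6, 306.3], 0.61, array([ 307.81070905, -441.36782527,   50.        ])), ([175.7, 125.4], 0.58, array([242.83229294, 264.6372037 ,  50.        ]))]
```

View pics/side5.png

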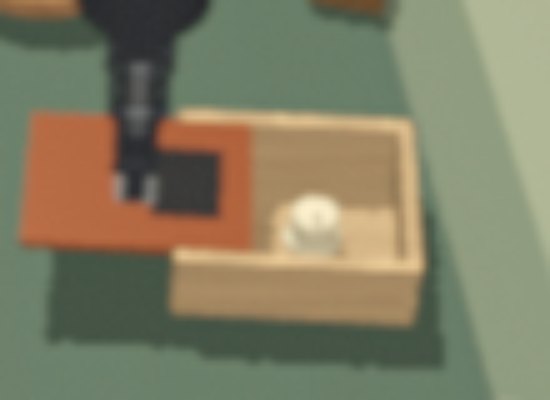

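Side view: the lid is fully open, with its rear edge at X≈−29 (expected −28), and the knob stands upright at about (641, −28). Contact also showed the shut tip is 28.5 mm above the TCP reading. Moving over the knob.

>>> send_rows --targets '[{"offset": [3.5, 1.5, 0], "spin": 0}, {"offset": [7, 3, 0], "spin": 0}, {"offset": [10.5, 4.5, -0.5], "spin": 0}, {"offset": [12.4, 5.4, -2], "spin": 0}, {"offset": [12.4, 5.4, -4], "spin": 0}, {"offset": [12.4, 5.4, -5], "spin": 0}, {"offset": [12.4, 5.4, -5], "spin": 0}, {"offset": [12.4, 5.4, -5], "spin": 0}]' --grip 0.7

```text
time_s: 23.3
eef_pos: [640.9, -24.2, 59.6]
ee_rot: [-0.0, 0.997, -0.079, -0.0]
force: [-0.7, -0.6, -0.2]
grip_width: 0.698
grip_force: 0.0
```

Run:
```python
from h import *
s=ctrl.sense();print(s['eef_pos'],s['force'],s['grip_width'],s['joints'])
I,D=ctrl.capture('side');cv2.imwrite('pics/side6.png',cv2.resize(I[130:215,250:345,::-1],None,fx=7,fy=7))
```

```text
[640.88272379 -24.21266275  59.56275485] [-0.68296195 -0.58333438 -0.16054338] 0.6980555643816736 [-2.20088325e-01  6.97470090e-01  1.28340036e+00 -5.28832281e-05
  1.16136635e+00  1.50832389e+00]
```

View pics/side6.png

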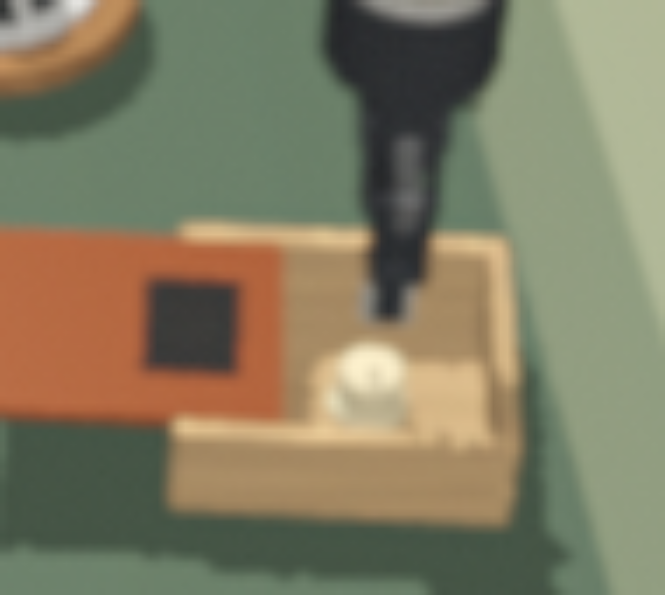

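The fingers straddle the knob along y: tip column 387 and knob column 372, as perspective predicts. Correcting y by −4 mm and descending.

>>> send_rows --targets '[{"offset": [0, -0.4, -1], "spin": 0}, {"offset": [0, -0.4, -2.5], "spin": 0}, {"offset": [0, -0.4, -4], "spin": 0}, {"offset": [0, -0.4, -5], "spin": 0}, {"offset": [0, -0.4, -5.7], "spin": 0}, {"offset": [0, -0.4, -6.2], "spin": 0}, {"offset": [0, -0.4, -6.2], "spin": 0}]'

```text
time_s: 23.93
eef_pos: [641.0, -28.1, -3.3]
ee_rot: [-0.0, 0.997, -0.079, -0.0]
force: [-0.1, 0.1, 0.7]
grip_width: 0.7
grip_force: 0.0
```

>>> send_rows --targets '[{"offset": [0, 0, -0.3], "spin": 0}, {"offset": [0, 0, -0.6], "spin": 0}, {"offset": [0, 0, -0.85], "spin": 0}, {"offset": [0, 0, -1.05], "spin": 0}, {"offset": [0, 0, -1.15], "spin": 0}, {"offset": [0, 0, -1.15], "spin": 0}]'

```text
time_s: 24.43
eef_pos: [641.2, -27.9, -14.4]
ee_rot: [-0.0, 0.997, -0.079, -0.0]
force: [-0.0, -0.2, 0.6]
grip_width: 0.701
grip_force: 0.0
```

>>> send_rows --targets '[{"offset": [0, 0, 0], "spin": 0}, {"offset": [0, 0, 0], "spin": 0}, {"offset": [0, 0, 0], "spin": 0}, {"offset": [0, 0, 0], "spin": 0}, {"offset": [0, 0, 0], "spin": 0}, {"offset": [0, 0, 0], "spin": 0}]' --grip 0.2 --squeeze 30

```text
time_s: 24.93
eef_pos: [641.5, -28.0, -13.8]
ee_rot: [0.0, 0.997, -0.079, 0.0]
force: [0.3, -0.1, 3.5]
grip_width: 0.332
grip_force: 29.9
```

>>> send_rows --targets '[{"offset": [0, 0, 0.2], "spin": 0}, {"offset": [0, 0, 0.6], "spin": 0}, {"offset": [0, 0, 1.5], "spin": 0}, {"offset": [0, 0, 3], "spin": 0}, {"offset": [0, 0, 5], "spin": 0}, {"offset": [0, 0, 7], "spin": 0}, {"offset": [0, 0, 9], "spin": 0}, {"offset": [0, 0, 10], "spin": 0}]'

```text
time_s: 25.6
eef_pos: [642.2, -28.1, 89.1]
ee_rot: [0.0, 0.997, -0.078, 0.002]
force: [-0.1, -0.1, -0.6]
grip_width: 0.335
grip_force: 29.6
```

Run:
```python
from h import *
s=ctrl.sense();print(s['eef_pos'],s['force'],s['grip_width'],s['grip_force'])
I,D=ctrl.capture('side');cv2.imwrite('pics/side7.png',cv2.resize(I[120:215,240:345,::-1],None,fx=6,fy=6))
# tray from start images by depth: side cloud rim
P=cloud('side',np.load('side0.npy'));J=np.load('side0i.npy').astype(int)
b=(abs(P[...,0]-505)<80)&(abs(P[...,1]+257)<80)&(J.min(-1)>150)
print('tray side',cv2.minAreaRect(P[b][:,:2].astype(np.float32)),P[b].mean(0))
```

```text
[642.22438436 -28.13301394  89.09797413] [-0.11034377 -0.07397787 -0.62867522] 0.3354402039098951 29.61878216592595
tray side ((504.6678771972656, -251.62974548339844), (129.77252197265625, 115.61427307128906), 72.1888198852539) [ 504.46153571 -255.53926089    4.94898437]
```

View pics/side7.png

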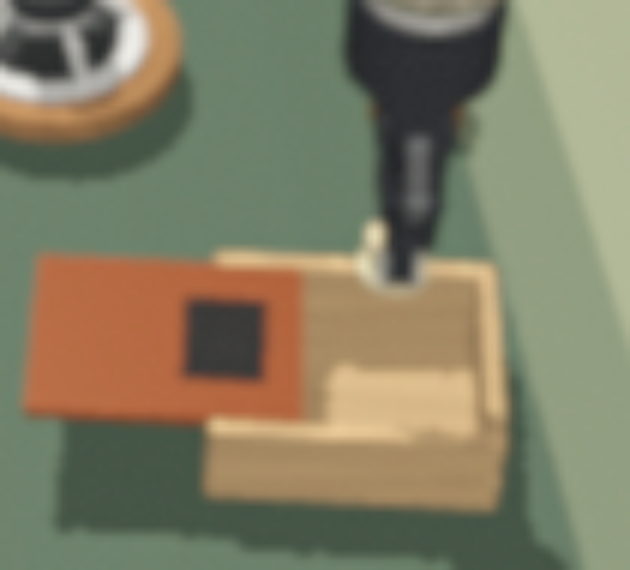

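The knob is held upright in the fingers at about (390,270), clear of the box. Moving it to the tray.

>>> send_rows --targets '[{"offset": [-1, -1.7, 0.3], "spin": 0}, {"offset": [-3, -5, 0.3], "spin": 0}, {"offset": [-5, -8.4, 0.3], "spin": 0}, {"offset": [-7.2, -12, 0.3], "spin": 0}, {"offset": [-9.3, -15.6, 0.3], "spin": 0}, {"offset": [-11.3, -19, 0.3], "spin": 0}, {"offset": [-12.9, -21.6, 0.3], "spin": 0}, {"offset": [-13.6, -22.9, 0], "spin": 0}]'

```text
time_s: 26.32
eef_pos: [503.2, -259.9, 85.6]
ee_rot: [0.0, 0.997, -0.08, -0.0]
force: [0.7, 0.0, -0.3]
grip_width: 0.336
grip_force: 29.7
```

>>> send_rows --targets '[{"offset": [0, 0, -0.5], "spin": 0}, {"offset": [0, 0, -1.5], "spin": 0}, {"offset": [0, 0, -3], "spin": 0}, {"offset": [0, 0, -4.5], "spin": 0}, {"offset": [0, 0, -5.5], "spin": 0}, {"offset": [0, 0, -6], "spin": 0}, {"offset": [0, 0, -6], "spin": 0}]'

```text
time_s: 26.9
eef_pos: [505.1, -255.8, 24.4]
ee_rot: [-0.001, 0.997, -0.078, -0.001]
force: [-0.4, 0.9, -0.8]
grip_width: 0.334
grip_force: 29.7
```

Run:
```python
from h import *
s=ctrl.sense();print(s['eef_pos'],s['force'],s['grip_width'],s['grip_force'])
I,D=ctrl.capture('side');cv2.imwrite('pics/side8.png',cv2.resize(I[195:290,210:320,::-1],None,fx=6,fy=6))
```

```text
[ 505.08227301 -255.77499479   24.39135071] [-0.35392204  0.85513118 -0.78606508] 0.33426691215041504 29.67691528145224
```

View pics/side8.png

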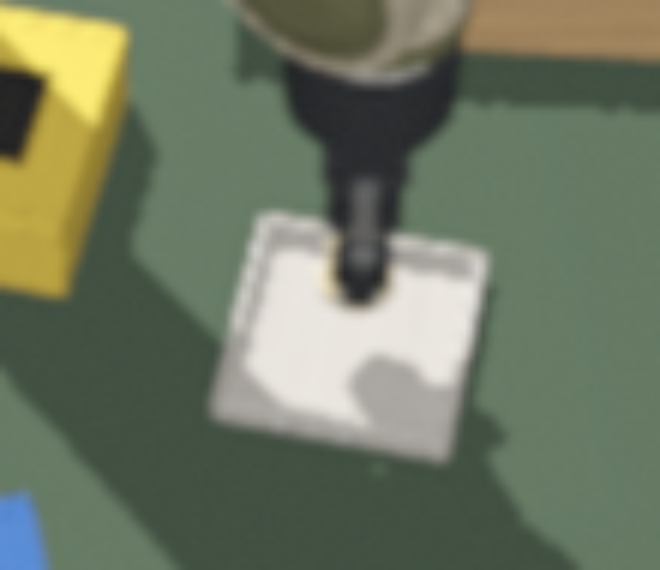

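The knob is over the tray centre (knob near (358,280), tray centre about (350,335), with the knob some 40 mm higher). Lowering.

>>> send_rows --targets '[{"offset": [0, 0, -0.6], "spin": 0}, {"offset": [0, 0, -1.4], "spin": 0}, {"offset": [0, 0, -2.2], "spin": 0}, {"offset": [0, 0, -2.9], "spin": 0}, {"offset": [0, 0, -3.3], "spin": 0}, {"offset": [0, 0, -3.6], "spin": 0}, {"offset": [0, 0, -3.75], "spin": 0}, {"offset": [0, 0, -3.75], "spin": 0}]'

```text
time_s: 27.62
eef_pos: [505.2, -256.9, -11.9]
ee_rot: [-0.0, 0.997, -0.079, -0.0]
force: [1.0, 0.1, -0.7]
grip_width: 0.337
grip_force: 29.7
```

>>> send_rows --targets '[{"offset": [0, 0, -0.04], "spin": 0}, {"offset": [0, 0, -0.08], "spin": 0}, {"offset": [0, 0, -0.12], "spin": 0}, {"offset": [0, 0, -0.16], "spin": 0}, {"offset": [0, 0, -0.18], "spin": 0}, {"offset": [0, 0, -0.18], "spin": 0}]'

```text
time_s: 28.12
eef_pos: [505.3, -257.0, -13.5]
ee_rot: [0.0, 0.997, -0.079, 0.0]
force: [-0.1, -0.3, 0.7]
grip_width: 0.341
grip_force: 29.7
```

>>> send_rows --targets '[{"offset": [0, 0, -0.03], "spin": 0}, {"offset": [0, 0, -0.06], "spin": 0}, {"offset": [0, 0, -0.09], "spin": 0}, {"offset": [0, 0, -0.12], "spin": 0}, {"offset": [0, 0, -0.15], "spin": 0}, {"offset": [0, 0, -0.15], "spin": 0}]'

```text
time_s: 28.62
eef_pos: [505.3, -256.9, -15.0]
ee_rot: [-0.0, 0.997, -0.079, -0.0]
force: [-0.7, -1.0, -1.0]
grip_width: 0.337
grip_force: 29.7
```

>>> send_rows --targets '[{"offset": [0, 0, -0.03], "spin": 0}, {"offset": [0, 0, -0.06], "spin": 0}, {"offset": [0, 0, -0.09], "spin": 0}, {"offset": [0, 0, -0.1], "spin": 0}, {"offset": [0, 0, -0.1], "spin": 0}]'

```text
time_s: 29.03
eef_pos: [505.3, -257.0, -15.9]
ee_rot: [0.0, 0.997, -0.079, 0.0]
force: [-1.4, 0.6, 2.9]
grip_width: 0.335
grip_force: 29.9
```

>>> send_rows --targets '[{"offset": [0, 0, 0], "spin": 0}, {"offset": [0, 0, 0], "spin": 0}, {"offset": [0, 0, 0], "spin": 0}, {"offset": [0, 0, 0], "spin": 0}, {"offset": [0, 0, 0], "spin": 0}]' --grip 0.6

```text
time_s: 29.45
eef_pos: [505.3, -256.9, -16.0]
ee_rot: [0.0, 0.997, -0.078, 0.0]
force: [-0.2, 1.3, -0.6]
grip_width: 0.599
grip_force: 0.0
```

>>> send_rows --targets '[{"offset": [0, 0, 0.3], "spin": 0}, {"offset": [0, 0, 1], "spin": 0}, {"offset": [0, 0, 2.5], "spin": 0}, {"offset": [0, 0, 5], "spin": 0}, {"offset": [0, 0, 8], "spin": 0}, {"offset": [0, 0, 11], "spin": 0}, {"offset": [0, 0, 13], "spin": 0}, {"offset": [0, 0, 13], "spin": 0}]'

```text
time_s: 30.12
eef_pos: [507.0, -258.3, 119.3]
ee_rot: [0.002, 0.997, -0.078, 0.004]
force: [0.3, 0.2, 1.0]
grip_width: 0.599
grip_force: 0.0
```

Run:
```python
from h import *
s=ctrl.sense();print(s['eef_pos'],s['force'],s['grip_width'])
I,D=ctrl.capture('side');cv2.imwrite('pics/side9.png',cv2.resize(I[120:290,200:380,::-1],None,fx=3.5,fy=3.5))
```

```text
[ 507.03274032 -258.28424806  119.27777532] [0.34422022 0.24664014 0.97276912] 0.5993699391606422
```

View pics/side9.png

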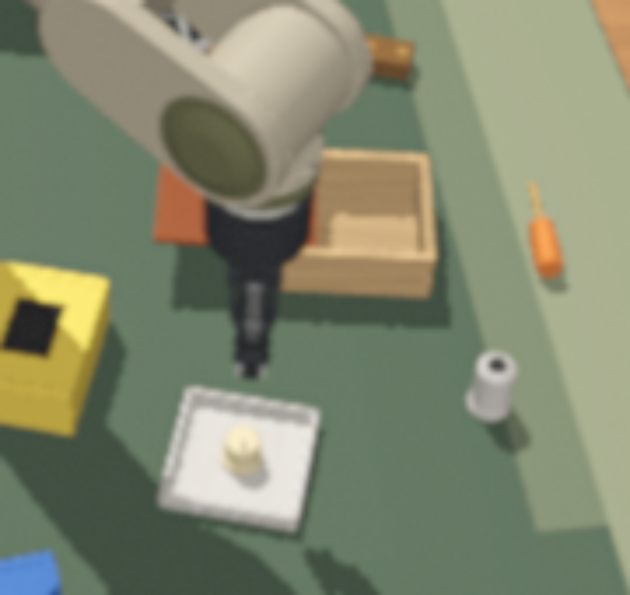

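The knob stands upright at the centre of the tray (242,450), the box is still open, and the robot is clear of everything. Handing in.

```bash
python3 -c "
from rig import ctrl
print(ctrl.finish_job())"
```

```text
the job is handed in; nothing more can be done
None
```

The job is handed in at about 30 s: the lid is drawn fully open, the cream knob stands upright near the middle of the aluminium tray, and the highest force I read on the box was about 14 N.

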